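# Hang the brass gauge on the swivel hook

### The arm

A 6-joint arm with a two-finger parallel gripper is mounted at the origin on the work surface. World frame = base frame: x ahead of the robot, y to its left, z up, the work surface at z = 0. Lengths are in m, angles in rad, forces in N, time in s.
With the tool pointing down it reaches from about 0.25 to 0.775 m from the base axis. Payload 4 kg.
Tool frame: the origin (TCP) lies at the very end of the fingers, on their centre line; the grasp point (between the pads) lies 19 mm behind it; x points along the fingers, z is the direction in which the jaws open and shut, and the axes are right-handed (so a half turn about x gives the same grasp; the last joint's range is limited). The gripper opens to 94 mm and grips with 3 to 60 N. Pads are 16 mm wide; open, the fingers measure 119 mm over their backs; the gripper's body (75 mm by 177 mm) begins 78 mm behind the grasp point.
Start: joints at [1.216, 0.087, 1.371, -0, 1.684, -0.103], TCP at [0.137, 0.533, 0.206] pointing down, gripper open.
Joint ranges: [-3.1, 3.1], [-0.76, 2.03], [0.27, 2.55], [-1.08, 4.22], [0.17, 2.65], [-2.57, 2.57]. Speed limits (rad/s): [2.79, 2.79, 3.14, 3.14, 3.14, 3.14].

### API

Orientations are given as a unit quaternion [x, y, z, w].
In Python, from workcell import r gives the robot as it stands.
- The arm moves only by the tool apply_moves, never from a script. Its argument "series" is a list of rows, each a list of 2 entries, a list of its own where there are three numbers: the shift along the tool's x, y, z in cm, then the turn, a rotation vector about the tool's x, y, z in degrees. A call has 1 to 10 rows; each row is the pose to reach, as a shift and turn from the pose commanded when the call began, along the tool's axes at that moment; what a row does not reach only later rows make up. A row lasts 1/12 s, in which the tool goes at most 41.7 mm and 7.16 degrees, less where a joint would pass 70% of its speed; a pose out of reach is approached as far as the arm can. A call with a gripper value outside its range is refused whole. "gripper" is the gripper's target within -1 to 1 (fully open at 1, half-way at 0, shut at -1), set as the call begins (left out, the last holds). The fingers move at their own pace and stop on an object; "force" is the grip in N (left out, the last holds). Time passes only in rows, so rows that repeat a pose let the fingers close. It gives the time, the measured TCP pose, the force and the opening at its end, in the units of the state.
- r.state(): the state, without advancing time (a new reading comes with each control period).
- r.grab_frame(name): name is "scene" or "top"; returns a dict with "img" (480x640x3 uint8, blue, green, red), "intrinsics" (3x3 intrinsics, pixels), "k1" (the pictures are not rectified: a ray, as slopes to the right and down, at radius r is drawn at 1 + k1 r^2 times it, then the intrinsics apply), "R" (3x3) and "t" (3): a world point X has camera coordinates R X + t. Camera axes: x right, y down, z forward; pixel columns grow to the right and rows downward; lengths in m; the calibration is good to about 2 mm. A picture is of the moment at which its call begins. There is no depth.
- r.hand_in(): hands the job in, once; it reports no verdict.
The state is a dict: "t": time; "joint_positions": joint angles; "qd": joint speeds; "effort": joint torques, N m; "eef_pos": TCP position; "tcp_rot": TCP orientation; "wrist_force": force on the tool from outside, world axes, zero at the start; "moment": the same for the moment, N m; "width": opening from 0.0 (shut) to 1.0 (fully open).
Only numpy, scipy, OpenCV 4.12 (cv2) and the standard library are available. Lean on these libraries where they do the work, as an engineer would, in place of code of your own. Each camera call takes 0.05 s, during which the arm holds its last target. There are 200 camera calls.

### The job

Swing the swivel hook round until it points out over the long toe of its stand's base; only then hang the standing brass gauge plate on the hook by its hole, so that it hangs still and free over the toe. Leave the other things on the bench where they are.

Things in the scene. Friction and masses are not known exactly. Their poses are not given: they have to be found in the camera images.
- stand: Swivel hook stand, fixed to the bench: round grey base (90 mm across, 16 mm high) with one long straight toe (26 mm wide, 14 mm high) that reaches 115 mm from the post. A post of 18 mm diameter rises from the base's centre and carries the swivelling hook. Origin: centre of the base's underside, on the bench, on the swivel axis; z up; the toe points along the body's own -x.
- swivel (a joint): The hook's turn about the upright post axis, rad: 0 = hook points exactly over the toe; positive = turned anticlockwise seen from above. Free from -1.2 to 2.6. It starts turned 0.9 to 2.1 anticlockwise of the toe. It is stiff with light friction (about 0.04 N m, no spring) and stays where it is left, so it can be pushed round sideways with a fingertip.
- hook_seat (a point): Where the gauge is to hang: the point on the hook arm's centre line 60 mm out from the post axis, 180 mm above the bench. The frame turns with the hook: -x points outward along the arm, z up. The arm is a straight level steel bar of 10 mm diameter from the post to 95 mm out; the hub on the post is 28 mm across and its top is 12 mm above the arm's centre line.
- hook_tip (a point): Top of the hook's upturned end (10 mm diameter, upright), 95 mm out from the post axis and 18 mm above the arm's centre line. The frame turns with the hook as that of hook_seat.
- gauge_eye (a point): Brass gauge plate, loose, standing upright on its foot; 0.45 to 0.75 kg. This point is the centre of its round hole (36 mm diameter), half-way up, 70 mm above the foot's underside. The plate is 140 mm high, 54 mm wide (along its own y) and 8 mm thick (along its own x); the foot is 54 mm wide, 40 mm deep (along x) and 10 mm high. The solid part above the hole is 52 mm high: pinch it there across the thickness. Both faces are alike.
- offcut: Bystander: grey cast iron brake block offcut, 70 x 110 x 57 mm. Origin under its centre.
- pin_a: Bystander: cotter pin 14 mm thick and about 135 mm long with an eye at one end, lying between the stand and the gauge. Origin near its middle, on the bench.
- pin_b: Bystander: a second such cotter pin, beyond the stand.
- wedge: Bystander: red key wedge, 115 x 42 x 14 mm. Origin under its centre.
- blank: Bystander: small brass plate without a hole lying flat, 50 x 80 x 6 mm. Origin under its centre.
- hammer: Bystander: hammer lying flat. Origin under it.
- oilcan: Bystander: green oil can, 56 mm across, 100 mm high. Origin under its centre.
Things that resemble listed ones, but are neither listed nor needed, are in the scene too. Of the things that look like the part that bears gauge_eye, the middle-sized one is meant.

How it is judged:
On the way:
1. the hook points over the toe (within 0.26 rad, about 15 degrees) while the gauge is not yet on it (value of joint swivel between -0.26 and 0.26 rad and distance between gauge_eye and hook_seat above 0.06 m), for 0.3 s.
At the end, for the whole second after the job is handed in: The hook points over the toe within 0.35 rad (20 degrees); the gauge hangs by its hole between upturned end and hub, hole centre 4 to 22 mm below and within 15 mm sideways of the arm's centre line, weight on the hook, upright within 0.25 rad, still (under 0.03 m/s, 0.3 rad/s) (value of joint swivel between -0.35 and 0.35 rad and x of gauge_eye in the frame of hook_seat between -0.034 and 0.04 m and y of gauge_eye in the frame of hook_seat between -0.015 and 0.015 m and z of gauge_eye in the frame of hook_seat between -0.022 and -0.004 m and angle between gauge_eye's own z axis and vertical below 0.25 rad and contact force between gauge and swivel above 2 N and linear speed of gauge below 0.03 m/s and angular speed of gauge below 0.3 rad/s); the robot touches nothing.
It fails at once if a bystander is moved more than 30 mm (distance of any of offcut, pin_a, pin_b, wedge, blank, hammer, oilcan from where it was at the start of the episode above 0.03 m).
It also fails if it takes over 67 s, if anything falls off the work surface, if the arm or the gripper's body presses on something with over 40 N, if the wrist force passes 120 N, or if a joint passes its speed limit or range.

## Working session

There is one attempt and no reset: what is moved stays moved. The work goes in short steps, Python scripts to look and compute and a tool call to move; the robot and the scene stay as the last step left them, time stands still between calls to the robot, and variables do not carry over. Pictures are saved under pics/ and viewed, about 8 in all and at most 12, crops included, and the job is handed in when it is done.

Besides the shell and the picture viewer there is one more tool, called after ">>>" as a command line: name --argument value ..., lists and objects as JSON in quotes. apply_moves: Moves the arm, as the interface text tells. Its arguments: {"type":"object","properties":{"series":{"type":"array"},"gripper":{"type":"number"},"force":{"type":"number"}},"required":["series"]}

```bash
mkdir -p pics
cat > h.py <<'E'
import numpy as np, cv2
from workcell import r
from scipy.spatial.transform import Rotation as Ro
def ray(f,u,v):
    K=np.array(f["intrinsics"]);k=f["k1"]
    p=cv2.undistortPoints(np.array([[[u,v]]],float),K,np.array([k,0,0,0,0.]))[0,0]
    R=np.array(f["R"]);t=np.array(f["t"])
    return -R.T@t, R.T@np.array([p[0],p[1],1])
def plane(f,u,v,z):
    c,d=ray(f,u,v); return c+d*(z-c[2])/d[2]
def tri(f1,p1,f2,p2):
    a,d=ray(f1,*p1);b,e=ray(f2,*p2)
    s=np.linalg.lstsq(np.c_[d,-e],b-a,rcond=None)[0]
    P,Q=a+s[0]*d,b+s[1]*e
    return (P+Q)/2,np.linalg.norm(P-Q)
def proj(f,X):
    K=np.array(f["intrinsics"]);R=np.array(f["R"]);t=np.array(f["t"])
    return cv2.projectPoints(np.array([X],float),cv2.Rodrigues(R)[0],t,K,np.array([f["k1"],0,0,0,0.]))[0][0,0]
def delta(X):
    s=r.state();R=Ro.from_quat(s["tcp_rot"]);return R.inv().apply(np.array(X)-s["eef_pos"])*100
E
python3 - <<'E'
from h import *
for n in("scene","top"):
    f=r.grab_frame(n);cv2.imwrite(f"pics/{n}0.png",f["img"]);c,_=ray(f,320,240);print(n,c.round(3),np.round(f["R"],3).tolist(),f["k1"],f["intrinsics"][0][0])
s=r.state();print({k:np.round(v,3).tolist() for k,v in s.items()});print(Ro.from_quat(s["tcp_rot"]).as_matrix().round(3))
E
```

```text
scene [0.995 0.656 1.055] [[-0.847, 0.532, -0.004], [0.404, 0.639, -0.655], [-0.346, -0.556, -0.756]] -0.07468960928724856 562.4694526140885
top [0.458 0.019 1.602] [[0.023, -1.0, 0.005], [-0.996, -0.024, -0.083], [0.083, -0.003, -0.997]] 0.00040832150377817104 596.2580716528965
{'t': 0.1, 'joint_positions': [1.216, 0.088, 1.372, -0.0, 1.684, -0.103], 'qd': [-0.001, 0.0, -0.003, 0.001, -0.001, 0.0], 'effort': [0.002, -34.125, -30.33, 0.072, 0.03, -0.0], 'eef_pos': [0.137, 0.532, 0.204], 'tcp_rot': [-0.434, 0.559, 0.433, 0.558], 'wrist_force': [0.182, -0.3, 0.189], 'moment': [0.037, 0.022, 0.039], 'width': 1.0}
[[-0.001 -0.968  0.249]
 [-0.002  0.249  0.968]
 [-1.     0.    -0.002]]
```

View pics/scene0.png

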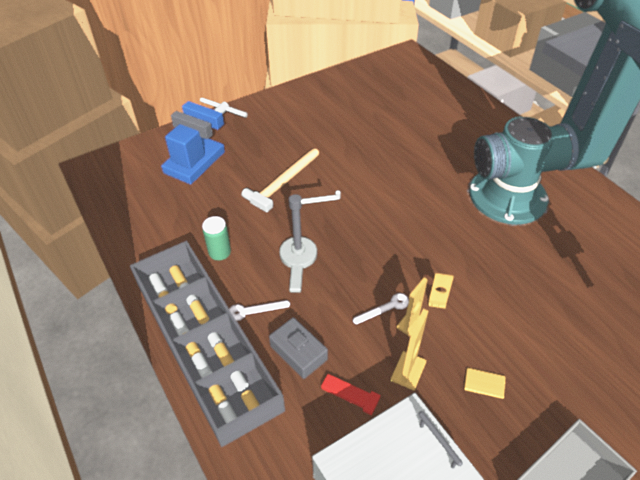

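View pics/top0.png

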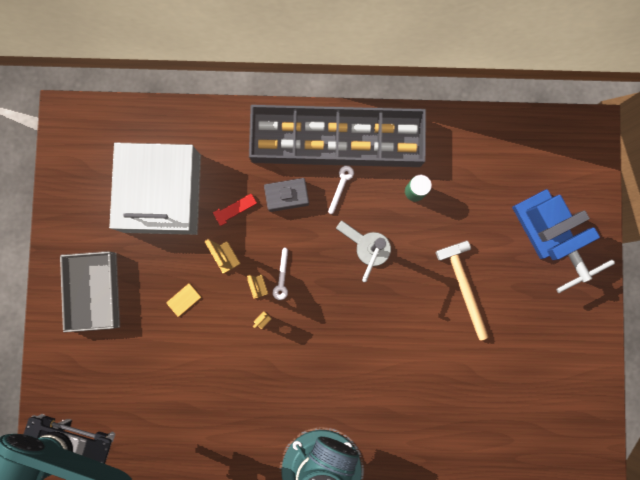

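The scene view shows the stand at (297,255) with its toe toward (295,285) and the hook at (300–340,198). In the top view the stand is at (373,250), the toe at (340,227) and the hook tip at (365,280). There are three brass upright plates in the top view: (221,255) large, (257,286) middle and (261,320) small. I'm taking the middle one and confirming it in an enlarged crop.

Run:
```python
import cv2,numpy as np
a=cv2.imread("pics/scene0.png")[260:400,370:480];b=cv2.imread("pics/top0.png")
c=b[225:345,190:300];d=b[205:295,325:405]
R=lambda i,w,h:cv2.resize(i,(w,h),interpolation=cv2.INTER_CUBIC)
cv2.imwrite("pics/crop1.png",np.hstack([R(a,440,560),np.vstack([R(c,330,360),R(d,330,200)])]))
```

```text
(no output)
```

View pics/crop1.png

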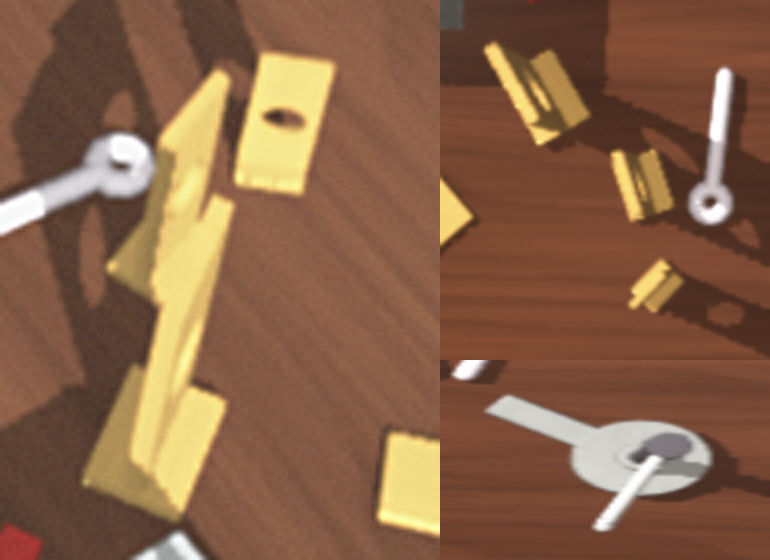

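Run:
```python
from h import *
S=r.grab_frame("scene");T=r.grab_frame("top")
for n,a,b in(("far end",(426.3,278),(247.7,275.7)),("near?",(411.5,295),(254,298.3)),("far/sw",(426.3,278),(254,298.3)),("near/sw",(411.5,295),(247.7,275.7)),("tip",(338.5,192.5),(364.5,279.5)),("hub",(295.5,200),(380,243.7))):
    P,e=tri(S,a,T,b);print(n,P.round(4),round(e,4))
bc=plane(T,373.7,249.1,.016);te=plane(T,338.8,223.9,.014);hub=plane(T,380,243.7,.192);tip=plane(T,364.5,279.5,.198)
print("base",bc,"S:",plane(S,298.5,251,.016),"toe",te,np.linalg.norm((te-bc)[:2]),"hub",hub,"tip",tip)
ta=np.arctan2(*(te-bc)[1::-1]);ha=np.arctan2(*(tip-bc)[1::-1]);print("toe ang",ta,"hook ang",ha,"swivel",ha-ta)
for i,k in(((247.7,275.7),.14),((254,298.3),.14)):print(plane(T,*i,k).round(4))
for p in((232.5,0),):pass
# big & small plates, pin_a pixel extents
print("foot edge",plane(T,190+(655-440)/3,275,.01).round(3),plane(T,190+(673-440)/3,225+212/3,.01).round(3))
print("pin",plane(T,285,249,.014).round(3),plane(T,280,293,.014).round(3),"small",plane(T,261,320,.05).round(3),"big",plane(T,221,255,.05).round(3),"hammer",plane(T,453,250,.02).round(3), "pinb",plane(T,331,211,.01).round(3),"can",plane(T,420,186,.1).round(3),"offcut",plane(T,286,194,.057).round(3))
```

```text
far end [0.4891 0.1962 0.1956] 0.0237
near? [0.4557 0.1731 0.0831] 0.0313
far/sw [0.4457 0.1761 0.1403] 0.0035
near/sw [0.4996 0.1938 0.1421] 0.0014
tip [ 0.494  -0.0866  0.1937] 0.0029
hub [ 0.5811 -0.1234  0.1857] 0.0007
base [ 0.58134643 -0.1240646   0.016     ] S: [ 0.58216446 -0.12008958  0.016     ] toe [ 0.64700923 -0.02962152  0.014     ] 0.11502650733283984 hub [ 0.58085977 -0.12293052  0.192     ] tip [ 0.49500182 -0.08715029  0.198     ]
toe ang 0.9632565241468888 hook ang 2.737586899556173 swivel 1.774330375409284
[0.4991 0.1945 0.14  ]
[0.4444 0.1773 0.14  ]
foot edge [0.506 0.173 0.01 ] [0.451 0.155 0.01 ]
pin [0.576 0.113 0.014] [0.459 0.122 0.014] small [0.388 0.167 0.05 ] big [0.554 0.277 0.05 ] hammer [ 0.584 -0.335  0.02 ] pinb [ 0.682 -0.008  0.01 ] can [ 0.739 -0.232  0.1  ] offcut [0.717 0.112 0.057]
```

Run:
```python
from h import *
S=r.grab_frame("scene");T=r.grab_frame("top")
for n,a,b in(("big A",(428.5,310),(223,272)),("big B",(404,374),(205.5,240))):
    P,e=tri(S,a,T,b);print(n,P.round(3),round(e,4))
ax=np.array([.581,-.123])
def pt(phi,off,R=.07): u=np.array([np.cos(phi),np.sin(phi)]);return ax+R*u+off*np.array([-u[1],u[0]])
s=pt(2.737,.040);print(s)
R=Ro.from_quat(r.state()["tcp_rot"])
print(delta([*s,.30]).round(1),delta([*s,.168]).round(1))
th=[2.95,2.75,2.5,2.25,2.0,1.8,1.6,1.4,1.28,1.2]
for t in th:print((R.inv().apply(np.r_[ax+.072*np.array([np.cos(t),np.sin(t)])-s,0])*100).round(2).tolist())
```

```text
big A [0.506 0.251 0.165] 0.0013
big B [0.593 0.308 0.087] 0.01
[ 0.50090583 -0.13221541]
[ -9.5 -51.8 -55.3] [  3.7 -51.8 -55.3]
[-0.0, -0.34, 2.45]
[-0.0, -0.4, 3.89]
[-0.0, -0.87, 5.62]
[-0.0, -1.75, 7.19]
[-0.01, -2.99, 8.48]
[-0.01, -4.2, 9.27]
[-0.01, -5.53, 9.81]
[-0.01, -6.95, 10.06]
[-0.01, -7.81, 10.08]
[-0.01, -8.38, 10.04]
```

>>> apply_moves --series '[[[-10,0,0],[0,0,0]],[[-10,0,0],[0,0,0]],[[-10,0,0],[0,0,0]],[[-10,0,0],[0,0,0]]]' --gripper -1 --force 20

```text
t: 0.63
eef_pos: [0.1376, 0.5342, 0.3118]
tcp_rot: [-0.431, 0.556, 0.435, 0.562]
wrist_force: [0.3, -0.2, 0.9]
width: 0.752
```

>>> apply_moves --series '[[[0,-51.8,-55.3],[0,0,0]],[[0,-51.8,-55.3],[0,0,0]],[[0,-51.8,-55.3],[0,0,0]],[[0,-51.8,-55.3],[0,0,0]],[[0,-51.8,-55.3],[0,0,0]],[[0,-51.8,-55.3],[0,0,0]],[[0,-51.8,-55.3],[0,0,0]],[[0,-51.8,-55.3],[0,0,0]],[[0,-51.8,-55.3],[0,0,0]],[[0,-51.8,-55.3],[0,0,0]]]'

```text
t: 1.47
eef_pos: [0.3371, 0.1652, 0.3043]
tcp_rot: [-0.433, 0.559, 0.434, 0.558]
wrist_force: [0.8, 0.9, 0.5]
width: 0.044
```

```bash
python3 -c "
from h import *
print(delta([.501,-.132,.30]).round(1),Ro.from_quat(r.state()['tcp_rot']).as_matrix().round(3).tolist())"
```

```text
[  0.4 -23.3 -24.7] [[-0.001, -0.969, 0.249], [-0.0, 0.249, 0.969], [-1.0, 0.001, -0.0]]
```

>>> apply_moves --series '[[[0.4,-23.3,-24.7],[0,0,0]],[[0.4,-23.3,-24.7],[0,0,0]],[[0.4,-23.3,-24.7],[0,0,0]],[[0.4,-23.3,-24.7],[0,0,0]],[[0.4,-23.3,-24.7],[0,0,0]],[[0.4,-23.3,-24.7],[0,0,0]],[[0.4,-23.3,-24.7],[0,0,0]],[[0.4,-23.3,-24.7],[0,0,0]],[[0.4,-23.3,-24.7],[0,0,0]],[[0.4,-23.3,-24.7],[0,0,0]]]'

```text
t: 2.3
eef_pos: [0.5013, -0.132, 0.2983]
tcp_rot: [-0.431, 0.561, 0.434, 0.559]
wrist_force: [0.2, 0.0, 0.3]
width: 0.004
```

```bash
python3 -c "
from h import *
print(delta([.501,-.132,.168]).round(1))"
```

```text
[13. -0. -0.]
```

>>> apply_moves --series '[[[4,0,0],[0,0,0]],[[8,0,0],[0,0,0]],[[11,0,0],[0,0,0]],[[13,0,0],[0,0,0]],[[13,0,0],[0,0,0]],[[13,0,0],[0,0,0]]]'

```text
t: 2.8
eef_pos: [0.5001, -0.1284, 0.1707]
tcp_rot: [-0.433, 0.559, 0.435, 0.558]
wrist_force: [-0.5, -0.8, 0.1]
width: 0.002
```

>>> apply_moves --series '[[[0,-0.3,1.2],[0,0,0]],[[0,-0.35,2.4],[0,0,0]],[[0,-0.4,3.9],[0,0,0]],[[0,-0.6,4.8],[0,0,0]],[[0,-0.9,5.6],[0,0,0]],[[0,-1.3,6.4],[0,0,0]],[[0,-1.8,7.2],[0,0,0]],[[0,-2.35,7.9],[0,0,0]],[[0,-3.0,8.5],[0,0,0]],[[0,-3.0,8.5],[0,0,0]]]'

```text
t: 3.63
eef_pos: [0.5527, -0.0542, 0.1709]
tcp_rot: [-0.433, 0.558, 0.434, 0.559]
wrist_force: [-0.4, 0.1, -0.1]
width: 0.006
```

>>> apply_moves --series '[[[0,-0.6,0.4],[0,0,0]],[[0,-1.2,0.8],[0,0,0]],[[0,-1.9,1.1],[0,0,0]],[[0,-2.5,1.3],[0,0,0]],[[0,-3.2,1.45],[0,0,0]],[[0,-3.9,1.55],[0,0,0]],[[0,-4.5,1.6],[0,0,0]],[[0,-5.0,1.58],[0,0,0]],[[0,-5.4,1.55],[0,0,0]],[[0,-5.4,1.55],[0,0,0]]]'

```text
t: 4.47
eef_pos: [0.6084, -0.054, 0.1713]
tcp_rot: [-0.433, 0.559, 0.433, 0.559]
wrist_force: [0.4, 0.2, -0.0]
width: 0.004
```

```bash
python3 -c "
from h import *
print(r.state()['eef_pos'])
S=r.grab_frame('scene');T=r.grab_frame('top')
a=S['img'][150:310,240:400];b=T['img'][180:300,310:430]
cv2.imwrite('pics/p2.png',np.hstack([cv2.resize(a,(400,400)),cv2.resize(b,(400,400))]))"
```

```text
[ 0.60843818 -0.05395864  0.17126377]
```

View pics/p2.png

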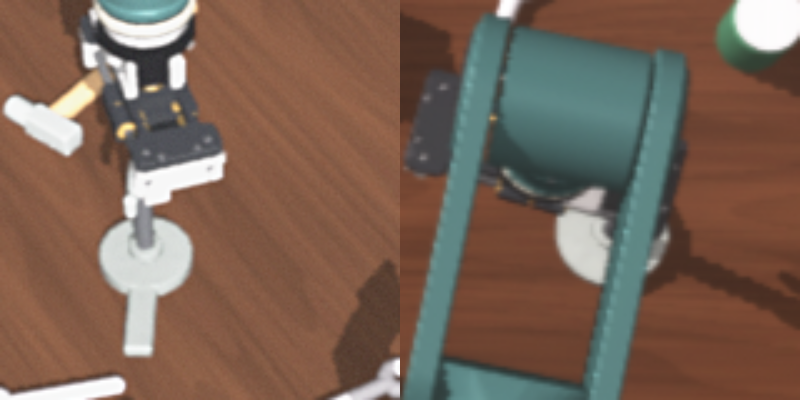

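The hook is hidden under the gripper in both views, so I'll back off, rise and go over the gauge, then look.

>>> apply_moves --series '[[[0,1.5,0.5],[0,0,0]],[[-3,1.9,0.7],[0,0,0]],[[-7,1.9,0.7],[0,0,0]],[[-11,1.9,0.7],[0,0,0]],[[-13,1.9,0.7],[0,0,0]],[[-13,1.9,0.7],[0,0,0]]]' --gripper 0

```text
t: 5.07
eef_pos: [0.5927, -0.0423, 0.3094]
tcp_rot: [-0.437, 0.555, 0.43, 0.562]
wrist_force: [0.4, 1.4, 0.5]
width: 0.392
```

```bash
python3 -c "
from h import *
print(r.state()['eef_pos'],delta([.472,.185,.29]).round(1))"
```

```text
[ 0.59268447 -0.04230922  0.30936668] [ 1.7 17.4 19. ]
```

>>> apply_moves --series '[[[1,17.4,19],[-32.5,0,0]],[[1,17.4,19],[-32.5,0,0]],[[1,17.4,19],[-32.5,0,0]],[[1,17.4,19],[-32.5,0,0]],[[1,17.4,19],[-32.5,0,0]],[[1,17.4,19],[-32.5,0,0]],[[1,17.4,19],[-32.5,0,0]],[[1,17.4,19],[-32.5,0,0]],[[1,17.4,19],[-32.5,0,0]],[[1,17.4,19],[-32.5,0,0]]]'

```text
t: 5.9
eef_pos: [0.4703, 0.1841, 0.2909]
tcp_rot: [0.572, -0.416, -0.572, -0.415]
wrist_force: [-0.2, -0.1, 0.7]
width: 0.503
```

```bash
python3 -c "
from h import *
s=r.state();print(s['eef_pos'],Ro.from_quat(s['tcp_rot']).as_matrix().round(3).tolist(),s['width'],s['joint_positions'])
S=r.grab_frame('scene');T=r.grab_frame('top')
cv2.imwrite('pics/s3.png',S['img']);cv2.imwrite('pics/t3.png',T['img'])
a=S['img'][170:310,240:380];b=T['img'][190:290,320:420];c=S['img'][210:370,360:480];d=T['img'][200:350,170:320]
q=lambda i:cv2.resize(i,(400,300),interpolation=cv2.INTER_CUBIC)
cv2.imwrite('pics/p3.png',np.vstack([np.hstack([q(a),q(b)]),np.hstack([q(c),q(d)])]))"
```

```text
[0.47027536 0.18409394 0.29091115] [[-0.0, -0.951, -0.309], [-0.001, -0.309, 0.951], [-1.0, 0.001, -0.001]] 0.5030333537090387 [ 2.61261964e-01 -1.37395398e-02  1.30720380e+00 -6.68517957e-04
  1.84880211e+00 -1.62367942e+00]
```

View pics/p3.png

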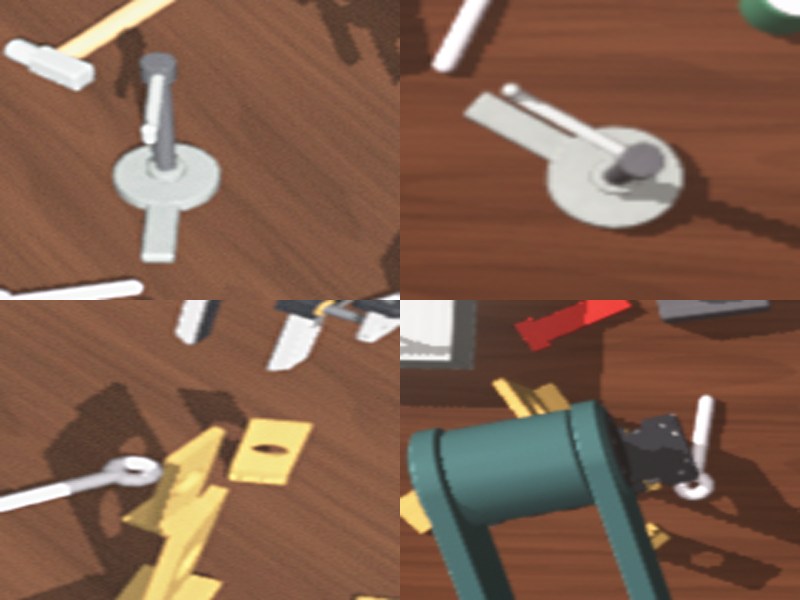

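The hook now lies over the toe in the top view, with its tip at (348,220). The plate is untouched and the fingers are above it. Next I measure the angle.

```bash
python3 -c "
from h import *
S=r.grab_frame('scene');T=r.grab_frame('top')
P,e=tri(S,(292.5,232),T,(347.75,220));print(P,e);Q=plane(T,347.75,220,.198);print(Q)
for X in(P,Q):
  d=(X-[.581,-.123,0])[:2];print(np.hypot(*d),np.arctan2(d[1],d[0])-.963)
print(delta([.472,.1855,.113]).round(2))"
```

```text
[ 0.63527455 -0.04477155  0.18670865] 0.002570903546697454
[ 0.63491042 -0.04500359  0.198     ]
0.09521248337034065 0.0012465873716922538
0.09481441823425359 0.003006936786181469
[17.82 -0.19  0.1 ]
```

Swivel is about 0.00 rad and the tip radius of 95 mm matches. I descend on the plate.

>>> apply_moves --series '[[[3,-0.2,0.1],[0,0,0]],[[6,-0.2,0.1],[0,0,0]],[[9,-0.2,0.1],[0,0,0]],[[12,-0.2,0.1],[0,0,0]],[[14.5,-0.2,0.1],[0,0,0]],[[16.5,-0.2,0.1],[0,0,0]],[[17.8,-0.2,0.1],[0,0,0]],[[17.8,-0.2,0.1],[0,0,0]],[[17.8,-0.2,0.1],[0,0,0]]]'

```text
t: 6.85
eef_pos: [0.4714, 0.186, 0.1129]
tcp_rot: [-0.572, 0.416, 0.572, 0.415]
wrist_force: [0.5, 0.1, 0.8]
width: 0.499
```

>>> apply_moves --series '[[[0,0,0],[0,0,0]],[[0,0,0],[0,0,0]],[[0,0,0],[0,0,0]],[[0,0,0],[0,0,0]],[[0,0,0],[0,0,0]],[[0,0,0],[0,0,0]],[[0,0,0],[0,0,0]],[[0,0,0],[0,0,0]]]' --gripper -1 --force 30

```text
t: 7.52
eef_pos: [0.4715, 0.1869, 0.1136]
tcp_rot: [0.572, -0.415, -0.572, -0.415]
wrist_force: [-0.3, -0.1, 0.5]
width: 0.083
```

Gripped (7.8 mm). I lift straight up.

>>> apply_moves --series '[[[-1,0,0],[0,0,0]],[[-3,0,0],[0,0,0]],[[-6,0,0],[0,0,0]],[[-9,0,0],[0,0,0]],[[-12,0,0],[0,0,0]],[[-15,0,0],[0,0,0]],[[-17,0,0],[0,0,0]],[[-18,0,0],[0,0,0]],[[-18,0,0],[0,0,0]]]'

```text
t: 8.27
eef_pos: [0.472, 0.1871, 0.2958]
tcp_rot: [0.573, -0.414, -0.572, -0.416]
wrist_force: [0.5, 0.6, -4.8]
width: 0.083
```

```bash
python3 -c "
from h import *
s=r.state();print(s['wrist_force'],s['width'],s['eef_pos'])
a=.965;u=np.array([np.cos(a),np.sin(a)])
print(delta([*(np.array([.581,-.123])+.16*u),.294]).round(2))
print('turn',np.degrees(1.886-a))"
```

```text
[ 0.53999126  0.61540273 -4.78169188] 0.08277691322795494 [0.47200482 0.1870622  0.29582111]
[  0.23 -13.48 -23.18]
turn 52.769412931548814
```

>>> apply_moves --series '[[[0,-1.3,-2.3],[6,0,0]],[[0,-3,-5],[12,0,0]],[[0,-4.8,-8.2],[18,0,0]],[[0,-6.5,-11.2],[24,0,0]],[[0,-8.2,-14.2],[30,0,0]],[[0,-9.9,-17],[36,0,0]],[[0,-11.5,-19.8],[42,0,0]],[[0,-12.7,-21.9],[48,0,0]],[[0,-13.5,-23.2],[52.8,0,0]],[[0,-13.5,-23.2],[52.8,0,0]]]'

```text
t: 9.1
eef_pos: [0.6729, 0.005, 0.2876]
tcp_rot: [-0.325, 0.63, 0.327, 0.625]
wrist_force: [0.7, -0.7, -5.5]
width: 0.083
```

>>> apply_moves --series '[[[2,0,0],[0,0,0]],[[4,0,0],[0,0,0]],[[5.5,0,0],[0,0,0]],[[6,0,0],[0,0,0]],[[6,0,0],[0,0,0]],[[6,0,0],[0,0,0]]]'

```text
t: 9.6
eef_pos: [0.6711, 0.0086, 0.2327]
tcp_rot: [-0.328, 0.627, 0.329, 0.626]
wrist_force: [0.3, -0.3, -4.6]
width: 0.087
```

```bash
python3 -c "
from h import *
s=r.state();print(s['wrist_force'],s['width'],s['eef_pos'],Ro.from_quat(s['tcp_rot']).as_matrix().round(3).tolist())
S=r.grab_frame('scene');T=r.grab_frame('top')
cv2.imwrite('pics/s4.png',S['img']);cv2.imwrite('pics/t4.png',T['img'])
e=np.array(s['eef_pos'])-[0,0,.043];print(proj(S,e),proj(T,e))
a=S['img'][180:320,240:380]
q=lambda i:cv2.resize(i,(560,560),interpolation=cv2.INTER_CUBIC)
cv2.imwrite('pics/p4.png',q(a))"
```

```text
[ 0.34396614 -0.26485521 -4.64135526] 0.08652280150085578 [0.67109419 0.00861552 0.23270241] [[-0.002, -0.823, 0.569], [0.0, 0.569, 0.823], [-1.0, 0.002, -0.001]]
[289.68328445 254.73100716] [325.4486187 204.8643509]
```

View pics/p4.png

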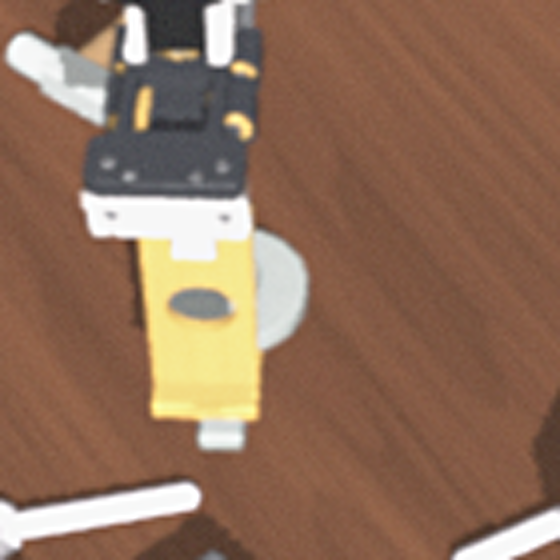

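The hole is seen at pixel (290,256), against (289.7,254.7) predicted from the TCP, so it sits about 43 mm below the TCP and within about 1–2 mm sideways. I trim the height by 3 mm and slide inward along the arm while watching the forces.

>>> apply_moves --series '[[[0.3,0,0],[0,0,0]],[[0.3,0,-1],[0,0,0]],[[0.3,0,-2],[0,0,0]],[[0.3,0,-3],[0,0,0]],[[0.3,0,-4],[0,0,0]],[[0.3,0,-4.5],[0,0,0]],[[0.3,0,-4.5],[0,0,0]],[[0.3,0,-4.5],[0,0,0]]]'

```text
t: 10.37
eef_pos: [0.646, -0.0294, 0.2308]
tcp_rot: [-0.328, 0.626, 0.328, 0.627]
wrist_force: [-0.7, 0.6, -5.3]
width: 0.081
```

>>> apply_moves --series '[[[0,0,-0.5],[0,0,0]],[[0,0,-1],[0,0,0]],[[0,0,-1.5],[0,0,0]],[[0,0,-2],[0,0,0]],[[0,0,-2],[0,0,0]]]'

```text
t: 10.78
eef_pos: [0.6342, -0.0463, 0.2305]
tcp_rot: [-0.328, 0.627, 0.328, 0.626]
wrist_force: [-0.5, -0.6, -6.0]
width: 0.085
```

```bash
python3 -c "
from h import *
s=r.state();print(s['wrist_force'],s['moment'],s['width'],s['eef_pos'])
d=np.array(s['eef_pos'])[:2]-[.581,-.123];u=np.array([np.cos(.965),np.sin(.965)]);print(d@u,d@[-u[1],u[0]])
S=r.grab_frame('scene')
cv2.imwrite('pics/p5.png',cv2.resize(S['img'][180:320,240:380],(560,560),interpolation=cv2.INTER_CUBIC))"
```

```text
[-0.48964891 -0.6064809  -5.98477451] [-0.00891095 -0.01849811 -0.03874541] 0.08511656923629943 [ 0.634151   -0.04632484  0.23053624]
0.09329580619020517 -3.258803857913573e-05
```

View pics/p5.png

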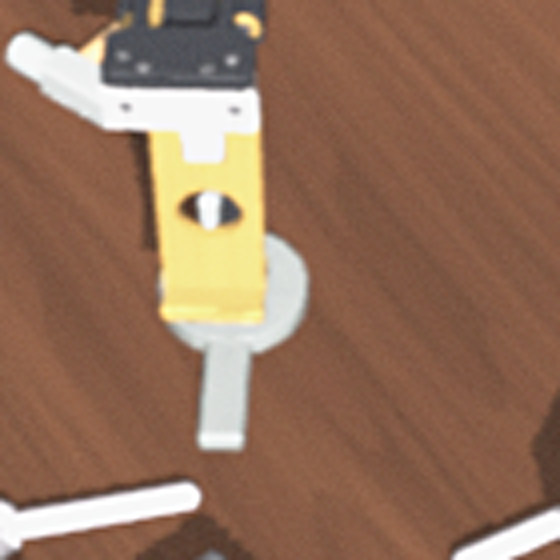

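The white tip shows inside the hole, centred at crop (209,210), with no contact force. I continue in to the seat, then lower.

>>> apply_moves --series '[[[0,0,-0.7],[0,0,0]],[[0,0,-1.4],[0,0,0]],[[0,0,-2.1],[0,0,0]],[[0,0,-2.8],[0,0,0]],[[0,0,-3.2],[0,0,0]],[[0,0,-3.2],[0,0,0]]]'

```text
t: 11.33
eef_pos: [0.6159, -0.0728, 0.2307]
tcp_rot: [-0.328, 0.627, 0.327, 0.627]
wrist_force: [-0.0, -0.2, -5.0]
width: 0.079
```

>>> apply_moves --series '[[[0.5,0,0],[0,0,0]],[[1.0,0,0],[0,0,0]],[[1.4,0,0],[0,0,0]],[[1.6,0,0],[0,0,0]],[[1.7,0,0],[0,0,0]],[[1.7,0,0],[0,0,0]],[[1.7,0,0],[0,0,0]]]'

```text
t: 11.92
eef_pos: [0.6165, -0.0715, 0.2134]
tcp_rot: [-0.328, 0.626, 0.328, 0.626]
wrist_force: [-0.3, -0.3, -5.4]
width: 0.084
```

Still hanging from the gripper, so I lower on in millimetre steps.

>>> apply_moves --series '[[[0.05,0,0],[0,0,0]],[[0.1,0,0],[0,0,0]],[[0.15,0,0],[0,0,0]],[[0.2,0,0],[0,0,0]],[[0.2,0,0],[0,0,0]],[[0.2,0,0],[0,0,0]]]'

```text
t: 12.42
eef_pos: [0.6164, -0.0716, 0.2114]
tcp_rot: [-0.328, 0.626, 0.328, 0.626]
wrist_force: [0.1, 0.1, -5.0]
width: 0.083
```

>>> apply_moves --series '[[[0.05,0,0],[0,0,0]],[[0.1,0,0],[0,0,0]],[[0.1,0,0],[0,0,0]],[[0.1,0,0],[0,0,0]]]'

```text
t: 12.75
eef_pos: [0.6165, -0.0716, 0.2106]
tcp_rot: [-0.328, 0.626, 0.328, 0.627]
wrist_force: [-0.4, -0.1, -3.9]
width: 0.084
```

>>> apply_moves --series '[[[0.05,0,0],[0,0,0]],[[0.1,0,0],[0,0,0]],[[0.1,0,0],[0,0,0]],[[0.1,0,0],[0,0,0]]]'

```text
t: 13.08
eef_pos: [0.6167, -0.0717, 0.2104]
tcp_rot: [-0.328, 0.626, 0.328, 0.627]
wrist_force: [-0.2, 0.2, -0.4]
width: 0.086
```

The weight is now on the hook. I release part way.

>>> apply_moves --series '[[[0,0,0],[0,0,0]],[[0,0,0],[0,0,0]],[[0,0,0],[0,0,0]],[[0,0,0],[0,0,0]],[[0,0,0],[0,0,0]],[[0,0,0],[0,0,0]],[[0,0,0],[0,0,0]],[[0,0,0],[0,0,0]],[[0,0,0],[0,0,0]]]' --gripper -0.3

```text
t: 13.83
eef_pos: [0.6165, -0.0716, 0.2094]
tcp_rot: [-0.328, 0.626, 0.328, 0.626]
wrist_force: [-0.0, -0.3, -0.1]
width: 0.348
```

>>> apply_moves --series '[[[-1,0,0],[0,0,0]],[[-2,0,0],[0,0,0]],[[-3.5,0,0],[0,0,0]],[[-6,0,0],[0,0,0]],[[-9,0,0],[0,0,0]],[[-12,0,0],[0,0,0]],[[-14,0,0],[0,0,0]],[[-14,0,0],[0,0,0]]]'

```text
t: 14.5
eef_pos: [0.6176, -0.0718, 0.3573]
tcp_rot: [-0.331, 0.623, 0.325, 0.63]
wrist_force: [-0.5, 0.7, 0.4]
width: 0.349
```

>>> apply_moves --series '[[[0,8,-8],[0,0,0]],[[0,16,-16],[0,0,0]],[[0,16,-16],[0,0,0]],[[0,16,-16],[0,0,0]],[[0,16,-16],[0,0,0]],[[0,16,-16],[0,0,0]],[[0,16,-16],[0,0,0]],[[0,16,-16],[0,0,0]],[[0,16,-16],[0,0,0]],[[0,16,-16],[0,0,0]]]'

```text
t: 15.33
eef_pos: [0.3947, -0.1118, 0.3486]
tcp_rot: [-0.328, 0.627, 0.329, 0.626]
wrist_force: [0.2, -0.5, -0.3]
width: 0.353
```

```bash
python3 -c "
from h import *
s=r.state();print(s['t'],s['wrist_force'],s['width'],s['eef_pos'])
S=r.grab_frame('scene');T=r.grab_frame('top')
cv2.imwrite('pics/s6.png',S['img']);cv2.imwrite('pics/t6.png',T['img'])
for n in range(3): F=r.grab_frame('scene')
print('motion',np.abs(F['img'][180:320,240:380].astype(int)-S['img'][180:320,240:380]).max())
q=lambda i:cv2.resize(i,(400,400),interpolation=cv2.INTER_CUBIC)
cv2.imwrite('pics/p6.png',np.hstack([q(S['img'][180:320,240:380]),q(T['img'][180:300,310:430])]))"
```

```text
15.3333 [ 0.19429079 -0.45872841 -0.32671809] 0.35255567183440434 [ 0.39473511 -0.11184683  0.34856061]
motion 12
```

View pics/p6.png

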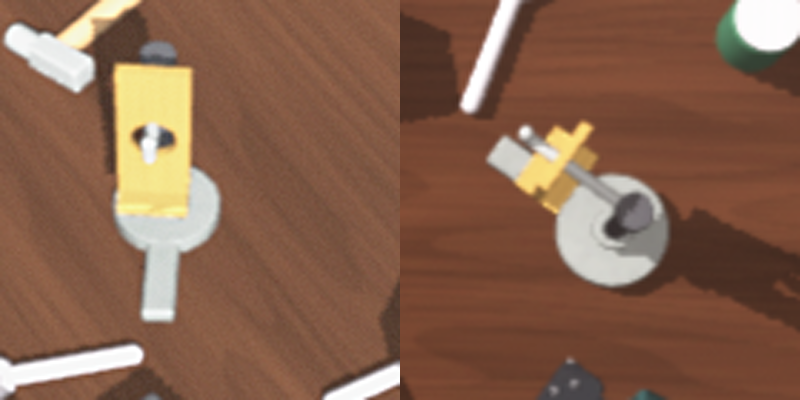

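The plate hangs on the arm over the toe: hole at left crop (152,137), tip through it, hook along the toe at right crop (527,132). I let it settle, check it numerically and hand in.

>>> apply_moves --series '[[[0,0,0],[0,0,0]],[[0,0,0],[0,0,0]],[[0,0,0],[0,0,0]],[[0,0,0],[0,0,0]],[[0,0,0],[0,0,0]],[[0,0,0],[0,0,0]],[[0,0,0],[0,0,0]],[[0,0,0],[0,0,0]],[[0,0,0],[0,0,0]],[[0,0,0],[0,0,0]]]'

```text
t: 16.42
eef_pos: [0.3938, -0.112, 0.3495]
tcp_rot: [-0.328, 0.626, 0.328, 0.626]
wrist_force: [0.8, -0.2, -0.1]
width: 0.349
```

```bash
python3 -c "
from h import *
S=r.grab_frame('scene');T=r.grab_frame('top')
g=lambda i:cv2.GaussianBlur(i[180:320,240:380],(5,5),0).astype(int)
Q=plane(T,310+127*.3,180+132*.3,.198);d=(Q-[.581,-.123,0])[:2];print('swivel',np.arctan2(d[1],d[0])-.963,np.hypot(*d))
for i in range(8):F=r.grab_frame('scene')
print('motion',np.abs(g(F['img'])-g(S['img'])).max(),'vs earlier',np.abs(g(F['img'])-g(cv2.imread('pics/s6.png'))).max())
for n,a,b in(('scene',cv2.imread('pics/scene0.png'),F['img']),('top',cv2.imread('pics/top0.png'),T['img'])):
  m=(cv2.absdiff(cv2.GaussianBlur(a,(5,5),0),cv2.GaussianBlur(b,(5,5),0)).max(2)>40).astype(np.uint8)
  st=cv2.connectedComponentsWithStats(m)[2];print(n,[x[:5].tolist() for x in st[1:] if x[4]>40])
r.hand_in();print('done')"
```

```text
swivel -0.010326700565807312 0.09470979220956574
motion 3 vs earlier 3
scene [[287, 0, 143, 122, 6751], [460, 0, 138, 15, 1245], [597, 0, 25, 12, 242], [625, 0, 15, 26, 246], [600, 13, 15, 17, 139], [587, 33, 22, 36, 277], [634, 51, 6, 16, 70], [622, 58, 10, 16, 51], [568, 79, 15, 28, 72], [453, 98, 12, 24, 118], [490, 103, 37, 27, 331], [484, 103, 156, 127, 6736], [440, 135, 27, 36, 394], [553, 134, 19, 5, 47], [272, 186, 11, 23, 145], [280, 190, 61, 66, 1670], [548, 230, 32, 31, 420], [385, 256, 23, 39, 306], [396, 277, 32, 59, 731], [401, 298, 8, 16, 51]]
top [[345, 216, 24, 27, 418], [368, 235, 13, 10, 49], [397, 244, 29, 19, 186], [373, 246, 6, 11, 45], [362, 263, 11, 20, 114], [437, 265, 22, 13, 158], [247, 274, 20, 25, 304], [266, 289, 13, 13, 95], [319, 294, 132, 186, 10435], [294, 300, 29, 21, 278], [524, 382, 99, 39, 1301], [0, 416, 131, 64, 5431], [581, 424, 43, 21, 530], [228, 427, 87, 53, 2008], [197, 448, 24, 11, 88], [378, 460, 58, 20, 562], [275, 469, 6, 11, 54], [306, 469, 20, 5, 55], [256, 473, 11, 7, 61], [309, 475, 26, 5, 95], [607, 474, 17, 6, 73]]
the job is handed in; nothing more can be done
done
```

I turned the hook from about 1.77 rad to over the toe with closed fingertips. Then I pinched the middle-sized brass gauge, slid its hole over the upturned end, set its weight on the arm and let go. I handed in at about 17 s.

- **Swivel:** it read about 0.00 rad just before the hang and about −0.01 rad at the end, with the tip 95 mm out from the post as given.
- **Gauge:** the pictures show it hanging between the upturned end and the hub, and no motion shows between frames. The wrist force fell from about 5 N to 0 when I set it down, so its weight is on the hook. I put it about 62 mm out on the arm.
- **Hole height:** I did not measure the final height of the hole centre on its own. From the TCP height it lies about 13 mm below the arm's centre line, as it should when resting on the bar.
- **Bystanders:** comparing pictures from before and after, the changes lie only where the arm, hook, gauge and their shadows are, so none of them appears to have moved.
- **Disagreement:** two-view heights of the hook's tip and hub came out 4 to 11 mm lower than the text gives. I put that down to where I picked the pixels, used the text's heights, and had no contact while threading the hole on.

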